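# Level the rocking board stand

### The job

The heavy board stand on the bench is out of level and does not stand firmly on its four feet. Crank its two levelling handwheels, whichever way each one needs, until the plate is level and all four feet carry weight so that it cannot rock. Leave the stand where it is, do not knock over or push away the things around it, and let go when it stands firm.

Things in the scene. Friction and masses are not known exactly. Their poses are not given: they have to be found in the camera images.
- stand: Loose grey plate stand, 3.7 kg (the mass varies by a fifth) in all: plate 200 x 190 mm (x, y), 18 mm thick, its top 40 mm above the bench when level. Origin on the bench (when level) under the plate's centre; x, y along the plate's edges, z square to it. Plain fixed feet at corners (75, 70) and (-75, -70) mm; levelling screws a at (-75, 70) and b at (75, -70) mm. Both wheels at 0 means level, all feet loaded.
- board_mid (a point): Centre of the 110 x 60 mm circuit board fixed over the plate's centre, 84 mm above the bench, its length along the plain-feet diagonal, with 50 mm wide, 92 mm high clamps at both ends.
- lamp_top (a point): Top of the stand's lamp head, 212 mm above the bench: 50 x 24 x 14 mm, long side along the plain-feet diagonal, 67 to 117 mm from the plate's centre on the (75, 70) side; below it a 16 mm post down to the plate, 105 mm from the centre.
- wheel_a (a joint): Turn of handwheel a (rad), 0 when its foot is even with the plain feet. Grows clockwise seen from above: wheel and foot go down the screw (corner rises) 8 mm per turn. Range -9 to 9, stays as left, 0.04 Nm to turn. At 0 its handle points straight away from the plate's centre and its underside is 20 mm above the plate (1.27 mm higher per rad below 0). Starts 2.5 to 7 rad below 0.
- wheel_b (a joint): The same for handwheel b. Starts anywhere from -4 to 4 rad.
- hub_a (a point): Centre of the top face of handwheel a, on its axis: a black disc of 76 mm diameter, 12 mm thick, flat on top, 72 mm above the bench when level.
- hub_b (a point): The same point of handwheel b.
- handle_a (a point): Point on the axis of handwheel a's upright handle: a plain steel barrel of 16 mm diameter, 45 mm tall, that revolves freely about its own axis, 28 mm off the wheel's axis. It stands from 2 mm to 47 mm above the wheel's top face; this point is 32 mm above that face and 15 mm below the barrel's top.
- handle_b (a point): The same point of handwheel b's handle.
- foot_a: Black rubber foot of 28 mm diameter on screw a, origin at the centre of its sole; the rubber gives 0.05 mm per N; it moves up and down with the screw.
- foot_b: The same on screw b.
- foot_c: Plain fixed rubber foot, 28 mm diameter, 22 mm high, the rubber giving 0.05 mm per N, at (75, 70) mm of the stand, origin at the centre of its sole.
- foot_d: The same at (-75, -70) mm of the stand.
- bottle: Bystander: white pump bottle, 64 mm diameter, 175 mm tall, its spout reaching 35 mm from the axis to its -x side at 165 to 175 mm, origin under its centre.
- iron_rest: Bystander: soldering iron rest, block 76 x 76 x 18 mm with a leaning coil holder, the iron's handle reaching 147 mm high and up to 36 mm to its -x side; origin under the block's centre.
- spool: Bystander: grey spool standing on end, 68 mm diameter, 60 mm tall, origin under its centre.
- parts_case: Bystander: flat closed parts case 130 x 190 x 42 mm (x, y, z), with a latch to its -x side, origin under its centre.

How it is judged:
By the outcome, as a careful person would: the job done as asked, in the order asked, and still so for the second after the job is handed in, with the robot touching nothing.
It also fails if it takes over 48 s, if anything falls off the work surface, if the arm or the gripper's body presses on something with over 40 N, if the wrist force passes 120 N, or if a joint passes its speed limit or range.

### The arm

A 6-joint arm with a two-finger parallel gripper is mounted at the origin on the work surface. World frame = base frame: x ahead of the robot, y to its left, z up, the work surface at z = 0. Lengths are in m, angles in rad, forces in N, time in s.
With the tool pointing down it reaches from about 0.325 to 0.9 m from the base axis. Payload 3.5 kg.
Tool frame: the origin (TCP) lies at the very end of the fingers, on their centre line; the grasp point (between the pads) lies 19 mm behind it; z points along the fingers, y is the line along which they close (so a half turn about z gives the same grasp; the last joint's range is limited). The gripper opens to 85 mm and grips with 20 to 120 N. Pads are 22 mm wide; open, the fingers measure 114 mm over their backs; the gripper's body (76 mm by 85 mm) begins 54 mm behind the grasp point. The pads swing forward as they close: fully open they stand 13 mm farther back than shut.
Start: joints at [1.097, 0.276, -0.026, 1.268, 0, 1.467], TCP at [0.226, 0.583, 0.231] pointing down, gripper open.
Joint ranges: [-3.12, 3.12], [-0.85, 1.88], [-1.08, 1.24], [-1.95, 2.15], [-1.57, 1.53], [-3.14, 3.14]. Speed limits (rad/s): [2.57, 2.57, 3.14, 3.14, 3.14, 3.14].

### API

Orientations are given as a rotation vector (axis times angle).
In Python, from bench import arm, camera gives the robot as it stands.
- The arm moves only by the tool play_rows, never from a script. Its argument "plan" is a list of rows, each a list of 6 numbers: the shift along the tool's x, y, z in units of 0.5 m (1.0 is 0.5 m), then the turn, a rotation vector about the tool's x, y, z in units of 60 degrees (1.0 is 60 degrees). In form: [[dx, dy, dz, ax, ay, az], ...]. A call has 1 to 12 rows; each row shifts and turns the commanded pose from where the row before left it, along the tool's axes as they then stand; what a row does not reach is not made up. A row lasts 1/10 s, in which the tool goes at most 50 mm and 8.59 degrees, less where a joint would pass 70% of its speed; a pose out of reach is approached as far as the arm can. A call with a number of a shift or a turn outside -1 to 1 is refused whole. A call with a gripper value outside its range is refused whole. "claw" is the gripper's target within -1 to 1 (fully open at 1, half-way at 0, shut at -1), set as the call begins (left out, the last holds). The fingers move at their own pace and stop on an object; "grip_force" is the grip in N (left out, the last holds). Time passes only in rows, so rows that do not move let the fingers close. It gives the time, the measured TCP pose, the force, the opening and the grip force at its end, in the units of the state.
- arm.sense(): the state, without advancing time (a new reading comes with each control period).
- camera(name): name is "side" or "top" or "wrist"; returns a dict with "img" (384x512x3 uint8, blue, green, red), "range_z" (384x512 float32, m along the optical axis (not along the pixel's ray), 0 where there is no reading), "camera_matrix" (3x3 intrinsics, pixels), "world_from_camera" (4x4, takes a point from camera to world coordinates); the wrist camera has in their place "hand_eye" (4x4, takes a point from camera to tool coordinates, whose origin is the TCP and whose axes are the flange's). Camera axes: x right, y up, looking along -z (the intrinsics and any distortion apply to the point x, -y, -z); pixel columns grow to the right and rows downward; lengths in m; the calibration is good to about 2 mm. A picture is of the moment at which its call begins: read the wrist's pose just before it.
- arm.hand_in(): hands the job in; it is judged then, once.
The state is a dict: "t": time; "joints": joint angles; "dq": joint speeds; "tau": joint torques, N m; "eef_pos": TCP position; "ee_rot": TCP orientation; "force": force on the tool from outside, world axes, zero at the start; "moment": the same for the moment, N m; "opening": finger opening in m; "gripper_force": force on a finger pad.
Only numpy, scipy, OpenCV 4.12 (cv2) and the standard library are available. Lean on these libraries where they do the work, as an engineer would, in place of code of your own. Each camera call takes 0.05 s, during which the arm holds its last target. There are 200 camera calls.

## Working session

There is one attempt and no reset: what is moved stays moved. The work goes in short steps, Python scripts to look and compute and a tool call to move; the robot and the scene stay as the last step left them, time stands still between calls to the robot, and variables do not carry over. Pictures are saved under pics/ and viewed, at most 10 in all, crops included, and the job is handed in when it is done.

Besides the shell and the picture viewer there is one more tool, called by a JSON object that holds its "api" and its "payload", one argument or row to a line. play_rows: Moves the arm, as the interface text tells. Its arguments: {"type":"object","properties":{"plan":{"type":"array"},"claw":{"type":"number"},"grip_force":{"type":"number"}},"required":["plan"]}

```bash
ls; mkdir -p pics
cat > h.py <<'E'
import numpy as np, cv2
from bench import arm, camera
from scipy.spatial.transform import Rotation as R
def w2c(c, T=None):
    return c.get("world_from_camera") if "world_from_camera" in c else T@c["hand_eye"]
def tcpT(s):
    T=np.eye(4);T[:3,:3]=R.from_rotvec(s["ee_rot"]).as_matrix();T[:3,3]=s["eef_pos"];return T
def cloud(c,M):
    K=c["camera_matrix"];z=c["range_z"];v,u=np.mgrid[0:384,0:512]
    P=np.stack([(u-K[0,2])/K[0,0]*z,-(v-K[1,2])/K[1,1]*z,-z,np.ones_like(z)],-1)
    return (P@M.T)[...,:3]
E
python3 - <<'E'
from h import *
s=arm.sense();print(s)
for n in("top","side"):
    c=camera(n);print(n,c["camera_matrix"].round(1).tolist(),c["world_from_camera"].round(3).tolist(),[k for k in c])
    cv2.imwrite(f"pics/{n}0.png",cv2.resize(c["img"],(800,600),interpolation=cv2.INTER_CUBIC))
    np.savez(f"{n}0.npz",img=c["img"],P=cloud(c,w2c(c)),z=c["range_z"])
E
```

```text
pics
{'t': 0.0, 'joints': array([ 1.09665700e+00,  2.77127659e-01, -2.78874226e-02,  1.26801010e+00,
       -1.61840401e-05,  1.46738452e+00]), 'dq': array([0.00022136, 0.00135386, 0.00119251, 0.00089075, 0.00138776,
       0.00118796]), 'tau': array([-1.14392296e-03, -4.45513666e+01,  2.95199668e+01,  1.64906558e-02,
       -1.78289069e-04, -1.25661924e-06]), 'eef_pos': array([0.226094  , 0.58183033, 0.23015994]), 'ee_rot': array([-0.57889384, -3.08716452,  0.00336268]), 'force': array([-0.24583784, -0.1384959 , -0.1792158 ]), 'moment': array([-0.04159469,  0.01412096,  0.01510272]), 'gripper_force': 0.0, 'opening': 0.08552702503057134}
top [[441.6, 0.0, 249.4], [0.0, 441.6, 192.8], [0.0, 0.0, 1.0]] [[0.003, 0.992, -0.128, 0.449], [-1.0, 0.001, -0.01, 0.015], [-0.01, 0.128, 0.992, 1.073], [0.0, 0.0, 0.0, 1.0]] ['img', 'range_z', 'camera_matrix', 'world_from_camera']
side [[381.0, 0.0, 254.2], [0.0, 381.0, 193.9], [0.0, 0.0, 1.0]] [[0.934, 0.254, -0.252, 0.357], [-0.358, 0.676, -0.644, -0.582], [0.007, 0.692, 0.722, 0.809], [0.0, 0.0, 0.0, 1.0]] ['img', 'range_z', 'camera_matrix', 'world_from_camera']
```

View pics/top0.png

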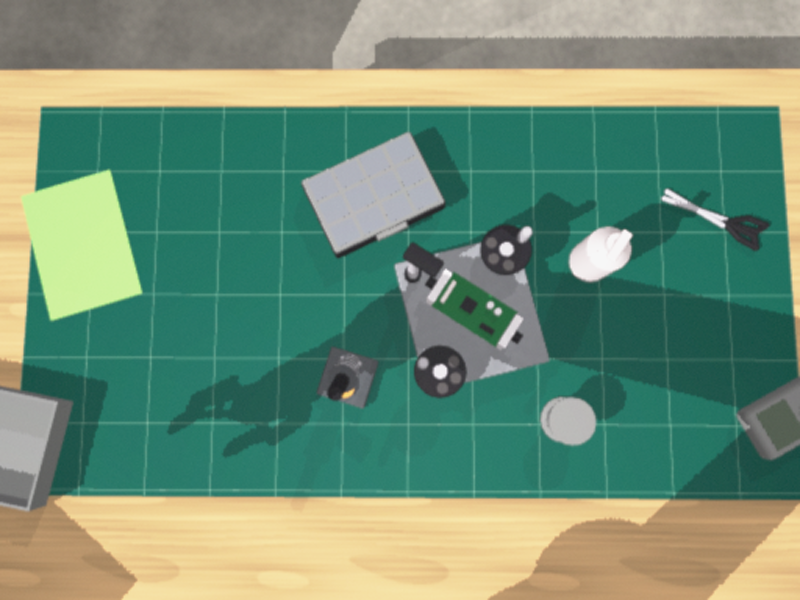

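View pics/side0.png

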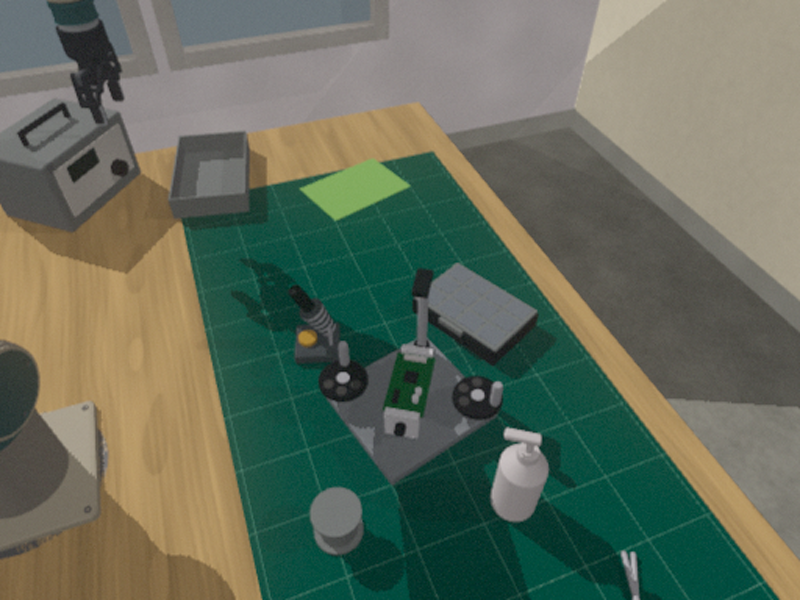

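Run:
```python
from h import *
d=np.load("top0.npz");img=d["img"];P=d["P"]
def at(u,v): # 800px coords
    return P[int(v*.64),int(u*.64)].round(4)
for n,u,v in[("hubA",440,372),("hubB",507,249),("hB",525,233),("A?",425,362),("bench",480,420),("pl1",405,280),("pl2",540,355),("pl3",470,370),("pl4",480,250),("lamp",422,258),("board",478,305),("rest",348,378),("bottle",600,250),("spool",568,421)]:
    print(n,at(u,v))
cr=img[130:265,240:370];cv2.imwrite("pics/crop_top.png",cv2.resize(cr,None,fx=4.4,fy=4.4,interpolation=cv2.INTER_CUBIC))
s=np.load("side0.npz");I=s["img"];cv2.imwrite("pics/crop_side.png",cv2.resize(I[205:315,190:335],None,fx=5.4,fy=5.4,interpolation=cv2.INTER_CUBIC))
```

```text
hubA [ 0.4752 -0.0452  0.0803]
hubB [ 0.6563 -0.1455  0.0742]
hB [ 0.6688 -0.1646  0.1218]
A? [ 0.4891 -0.0235  0.12  ]
bench [ 4.059e-01 -1.119e-01 -4.000e-04]
pl1 [0.6154 0.0035 0.0385]
pl2 [ 0.502  -0.1966  0.0411]
pl3 [ 0.481  -0.0918  0.04  ]
pl4 [ 0.6568 -0.1081  0.0605]
lamp [ 0.6159 -0.0164  0.2109]
board [ 0.5716 -0.0996  0.0846]
rest [0.4677 0.0848 0.1069]
bottle [ 0.6443 -0.2688  0.1217]
spool [ 0.4066 -0.2303  0.0623]
```

View pics/crop_top.png

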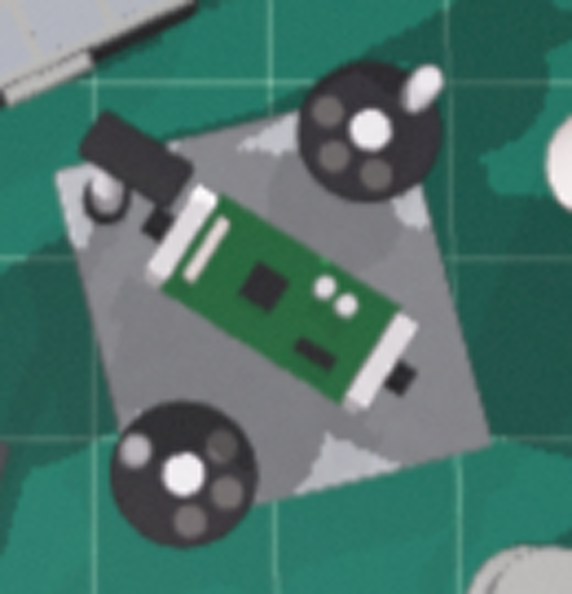

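View pics/crop_side.png

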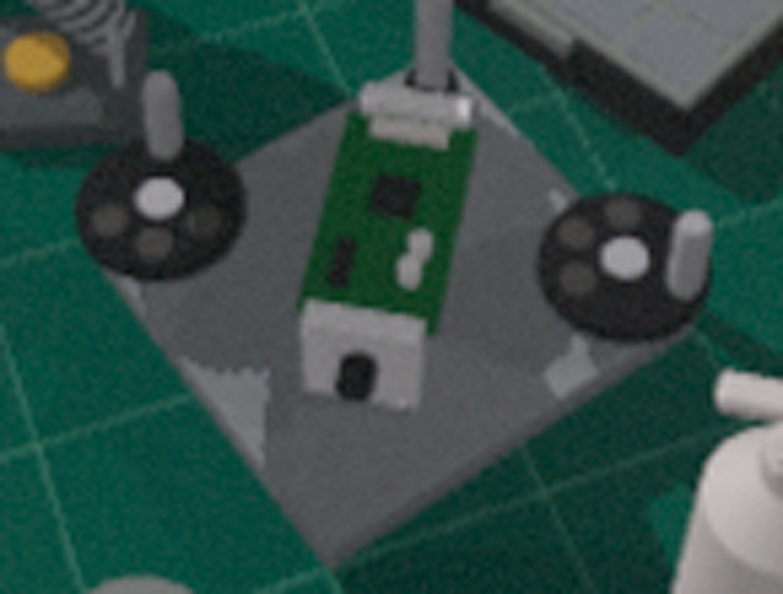

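{"api": "play_rows", "payload": {
  "plan": [
    [0,0,0,0,0,0.1273],
    [0,0,0,0,0,0.1273],
    [0,0,0,0,0,0.1273],
    [0,0,0,0,0,0.1273],
    [0,0,0,0,0,0.1273],
    [0,0,0,0,0,0.1273],
    [0,0,0,0,0,0.1273],
    [0,0,0,0,0,0.1273],
    [0,0,0,0,0,0.1273],
    [-0.086,0.0376,0,0,0,0],
    [-0.086,0.0376,0,0,0,0],
    [-0.086,0.0376,0,0,0,0]
  ],
  "claw": 0
}}

```text
t: 1.3
eef_pos: [0.2829, 0.452, 0.2306]
ee_rot: [2.219, 2.223, -0.002]
force: [1.0, -0.4, 0.4]
opening: 0.0428
gripper_force: 0.0
```

{"api": "play_rows", "payload": {
  "plan": [
    [-0.086,0.0376,0,0,0,0],
    [-0.086,0.0376,0,0,0,0],
    [-0.086,0.0376,0,0,0,0],
    [-0.086,0.0376,0,0,0,0],
    [-0.086,0.0376,0,0,0,0],
    [-0.086,0.0376,0,0,0,0],
    [-0.086,0.0376,0,0,0,0],
    [-0.086,0.0376,0,0,0,0],
    [-0.086,0.0376,0,0,0,0],
    [-0.086,0.0376,0,0,0,0],
    [0,0,0,0,0,0],
    [0,0,0,0,0,0]
  ]
}}

```text
t: 2.5
eef_pos: [0.4707, 0.0228, 0.2308]
ee_rot: [-2.223, -2.218, 0.001]
force: [-0.2, 0.4, -0.2]
opening: 0.0427
gripper_force: 0.0
```

Run:
```python
from h import *
s=arm.sense();print(s["t"],s["eef_pos"],s["ee_rot"],s["joints"],s["opening"])
c=camera("wrist");print(c["hand_eye"].round(3).tolist(),c["camera_matrix"].round(1).tolist())
P=cloud(c,w2c(c,tcpT(s)));np.savez("wrist1.npz",img=c["img"],P=P)
cv2.imwrite("pics/wrist1.png",cv2.resize(c["img"],(800,600),interpolation=cv2.INTER_CUBIC))
```

```text
2.5 [0.47072905 0.02276188 0.23081232] [-2.22318911e+00 -2.21761057e+00  9.61987102e-04] [-8.92716987e-02  3.38090477e-03 -3.44857195e-01  1.22407886e+00
  4.74694186e-04  1.48403667e+00] 0.0426804704417174
[[0.0, 0.945, 0.328, 0.086], [1.0, -0.0, -0.0, -0.0], [0.0, 0.328, -0.945, -0.141], [0.0, 0.0, 0.0, 1.0]] [[338.3, 0.0, 252.1], [0.0, 338.3, 185.3], [0.0, 0.0, 1.0]]
```

View pics/wrist1.png

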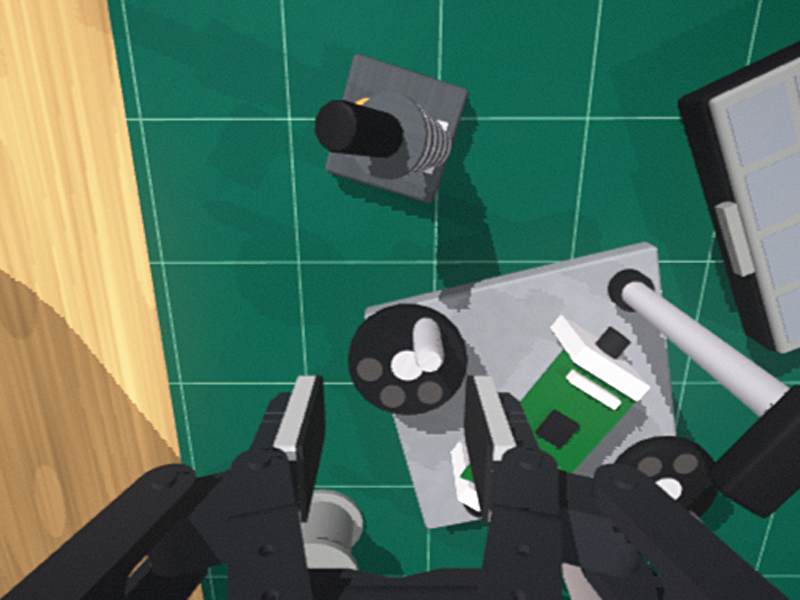

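```bash
cat >> h.py <<'E'
def circ(xy,r=None):
    from scipy.optimize import least_squares
    f=lambda p: np.hypot(xy[:,0]-p[0],xy[:,1]-p[1])-(r or p[2])
    return least_squares(f,[*xy.mean(0),.03],loss="soft_l1",f_scale=.001).x
def wheel(P,img,hub):
    """disc centre from dark disc pixels, hub and handle top from heights"""
    d=np.hypot(P[...,0]-hub[0],P[...,1]-hub[1]); z=P[...,2]
    disc=(d<.045)&(z>.062)&(z<.088)
    m=disc.astype(np.uint8); D=P[disc]
    z0=np.median(D[:,2]); 
    disc=(d<.05)&(abs(z-z0)<.004); D=P[disc]
    h=cv2.convexHull(D[:,:2].astype(np.float32))[:,0]
    c=circ(h); 
    H=P[(d<.045)&(z>z0+.02)&(z<z0+.06)]; zt=np.percentile(H[:,2],95); T=H[H[:,2]>zt-.004]
    A=np.c_[D[:,:2],np.ones(len(D))];pl=np.linalg.lstsq(A,D[:,2],rcond=None)[0]
    return dict(c=c[:2],r=c[2],z=z0,nd=len(D),top=T.mean(0),mid=((T.max(0)+T.min(0))/2),zt=zt,nt=len(T),H=H)
E
python3 - <<'E'
from h import *
for f in("top0","wrist1"):
    d=np.load(f+".npz");P=d["P"]
    for n,h in(("a",(.475,-.045)),("b",(.656,-.1455))):
        if f=="wrist1" and n=="b": continue
        w=wheel(P,d["img"],h);H=w.pop("H")
        r=circ(H[:,:2],.008)[:2] if len(H)>8 else None
        print(f,n,{k:np.round(v,4) for k,v in w.items()},"barrelfit",r, "az",np.degrees(np.arctan2(*(w["mid"][:2]-w["c"])[::-1])))
    # plate plane
    z=P[...,2];dc=np.hypot(P[...,0]-.566,P[...,1]+.0955)
    m=(dc<.13)&(z>.03)&(z<.05);Q=P[m];A=np.c_[Q[:,0]-.566,Q[:,1]+.0955,np.ones(len(Q))]
    for _ in range(3):
        p=np.linalg.lstsq(A,Q[:,2],rcond=None)[0];k=abs(A@p-Q[:,2])<.003;A=A[k];Q=Q[k]
    rect=cv2.minAreaRect((Q[:,:2]*1000).astype(np.float32));bz=P[(abs(z)<.01)][:,2].mean()
    print("plane",p,"rect",rect,"bench",bz)
d=np.load("top0.npz");P=d["P"]
for n,x,y in(("rest",.4677,.0848),("bottle",.644,-.2688)):
    Q=P[(np.hypot(P[...,0]-x,P[...,1]-y)<.075)&(P[...,2]>.09)];print(n,Q.min(0),Q.max(0))
E
```

```text
top0 a {'c': array([ 0.4776, -0.0461]), 'r': np.float64(0.0372), 'z': np.float64(0.0765), 'nd': np.int64(804), 'top': array([ 0.4878, -0.0197,  0.1236]), 'mid': array([ 0.4879, -0.0201,  0.1246]), 'zt': np.float64(0.1254), 'nt': np.int64(28)} barrelfit [ 0.49020074 -0.01949334] az 68.33557702111239
top0 b {'c': array([ 0.657 , -0.1453]), 'r': np.float64(0.0374), 'z': np.float64(0.0725), 'nd': np.int64(761), 'top': array([ 0.6729, -0.1671,  0.1199]), 'mid': array([ 0.6728, -0.1673,  0.1203]), 'zt': np.float64(0.1218), 'nt': np.int64(26)} barrelfit [ 0.6740724  -0.16811443] az -54.29629090926819
plane [ 0.0100309  -0.00748703  0.03962338] rect ((567.5526123046875, -96.06291198730469), (199.55665588378906, 189.72842407226562), 14.017809867858887) bench 0.0010788627510551012
wrist1 a {'c': array([ 0.479, -0.044]), 'r': np.float64(0.0377), 'z': np.float64(0.0746), 'nd': np.int64(3614), 'top': array([ 0.4891, -0.0169,  0.1211]), 'mid': array([ 0.489 , -0.0177,  0.1211]), 'zt': np.float64(0.1223), 'nt': np.int64(209)} barrelfit [ 0.48956712 -0.01888233] az 69.19606636825375
plane [ 0.01188122 -0.00786906  0.0378013 ] rect ((568.9371948242188, -93.47321319580078), (199.45111083984375, 190.1151885986328), 14.428009033203125) bench -0.0007654560174934632
rest [0.43787864 0.01540388 0.09040363] [0.49002104 0.11234054 1.07295554]
bottle [ 0.61950989 -0.31567841  0.09033993] [ 0.68164562 -0.2533126   0.17886855]
```

{"api": "play_rows", "payload": {
  "plan": [
    [-0.041,0.0186,0,0,0,0],
    [-0.041,0.0186,0,0,0,0],
    [0,0,0.05,0,0,0],
    [0,0,0.05,0,0,0],
    [0,0,0.05,0,0,0],
    [0,0,0.05,0,0,0],
    [0,0,0.045,0,0,0],
    [0,0,0.04,0,0,0],
    [0,0,0,0,0,0]
  ]
}}

```text
t: 3.45
eef_pos: [0.4859, -0.0151, 0.086]
ee_rot: [-2.214, -2.221, 0.006]
force: [-1.3, -0.3, -0.1]
opening: 0.0427
gripper_force: 0.0
```

{"api": "play_rows", "payload": {
  "plan": [
    [0,0,0,0,0,0],
    [0,0,0,0,0,0],
    [0,0,0,0,0,0],
    [0,0,0,0,0,0],
    [0,0,0,0,0,0]
  ],
  "claw": -1,
  "grip_force": 20
}}

```text
t: 3.95
eef_pos: [0.4905, -0.0172, 0.0898]
ee_rot: [2.22, 2.221, 0.003]
force: [-1.0, 2.0, 3.4]
opening: 0.0151
gripper_force: 21.6
```

```bash
cat >> h.py <<'E'
def crank(p0,p1,n,dz=0.,r=28.):
    f=np.radians(np.linspace(p0,p1,n+1));d=np.diff(r*np.c_[np.sin(f),np.cos(f)],axis=0)/500
    print([[round(a,4),round(b,4),round(dz/n/500,4),0,0,0] for a,b in d.tolist()])
E
python3 -c "
from h import *
s=arm.sense();print(s['eef_pos'],s['force'])
crank(69,-21,9,1.5);crank(-21,-141,12,2);crank(-141,-201,6,1)"
```

```text
[ 0.49049207 -0.01718315  0.08977592] [-0.96283073  1.99433246  3.37169717]
[[-0.0043, 0.0088, 0.0003, 0, 0, 0], [-0.0057, 0.0079, 0.0003, 0, 0, 0], [-0.007, 0.0068, 0.0003, 0, 0, 0], [-0.0081, 0.0055, 0.0003, 0, 0, 0], [-0.0089, 0.004, 0.0003, 0, 0, 0], [-0.0095, 0.0024, 0.0003, 0, 0, 0], [-0.0097, 0.0007, 0.0003, 0, 0, 0], [-0.0097, -0.001, 0.0003, 0, 0, 0], [-0.0094, -0.0027, 0.0003, 0, 0, 0]]
[[-0.0088, -0.0043, 0.0003, 0, 0, 0], [-0.0079, -0.0057, 0.0003, 0, 0, 0], [-0.0068, -0.007, 0.0003, 0, 0, 0], [-0.0055, -0.0081, 0.0003, 0, 0, 0], [-0.004, -0.0089, 0.0003, 0, 0, 0], [-0.0024, -0.0095, 0.0003, 0, 0, 0], [-0.0007, -0.0097, 0.0003, 0, 0, 0], [0.001, -0.0097, 0.0003, 0, 0, 0], [0.0027, -0.0094, 0.0003, 0, 0, 0], [0.0043, -0.0088, 0.0003, 0, 0, 0], [0.0057, -0.0079, 0.0003, 0, 0, 0], [0.007, -0.0068, 0.0003, 0, 0, 0]]
[[0.0081, -0.0055, 0.0003, 0, 0, 0], [0.0089, -0.004, 0.0003, 0, 0, 0], [0.0095, -0.0024, 0.0003, 0, 0, 0], [0.0097, -0.0007, 0.0003, 0, 0, 0], [0.0097, 0.001, 0.0003, 0, 0, 0], [0.0094, 0.0027, 0.0003, 0, 0, 0]]
```

{"api": "play_rows", "payload": {
  "plan": [
    [-0.0043,0.0088,0.0003,0,0,0],
    [-0.0057,0.0079,0.0003,0,0,0],
    [-0.007,0.0068,0.0003,0,0,0],
    [-0.0081,0.0055,0.0003,0,0,0],
    [-0.0089,0.004,0.0003,0,0,0],
    [-0.0095,0.0024,0.0003,0,0,0],
    [-0.0097,0.0007,0.0003,0,0,0],
    [-0.0097,-0.001,0.0003,0,0,0],
    [-0.0094,-0.0027,0.0003,0,0,0],
    [0,0,0,0,0,0],
    [0,0,0,0,0,0]
  ]
}}

```text
t: 5.05
eef_pos: [0.5046, -0.0539, 0.0875]
ee_rot: [-2.22, -2.219, 0.003]
force: [-3.7, 1.2, 8.7]
opening: 0.0153
gripper_force: 22.1
```

Run:
```python
from h import *
s=arm.sense();print(s["t"],s["eef_pos"],s["force"],s["opening"])
c=camera("wrist");P=cloud(c,w2c(c,tcpT(s)));np.savez("wrist2.npz",img=c["img"],P=P)
print(arm.sense()["eef_pos"])
c=camera("top");np.savez("top2.npz",img=c["img"],P=cloud(c,w2c(c)))
a=np.hstack([cv2.resize(np.load("wrist2.npz")["img"],(400,300)),cv2.resize(c["img"][130:265,210:390],(400,300))])
cv2.imwrite("pics/after1.png",a)
```

```text
5.05 [ 0.5045528  -0.05388316  0.08751506] [-3.68135456  1.1536441   8.72494591] 0.015294833133898674
[ 0.50457874 -0.05388178  0.08752808]
```

View pics/after1.png

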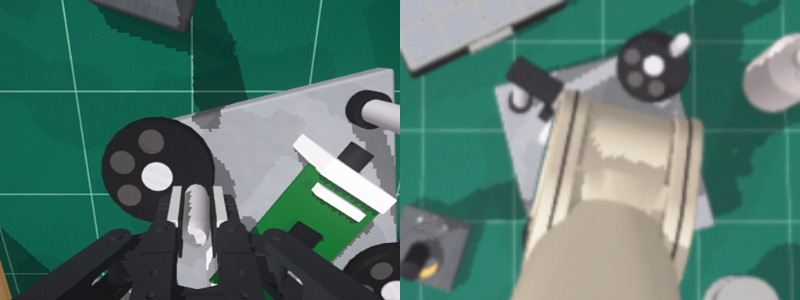

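{"api": "play_rows", "payload": {
  "plan": [
    [-0.0088,-0.0043,0,0,0,0],
    [-0.0079,-0.0057,0,0,0,0],
    [-0.0068,-0.007,0,0,0,0],
    [-0.0055,-0.0081,0,0,0,0],
    [-0.004,-0.0089,0,0,0,0],
    [-0.0024,-0.0095,0,0,0,0],
    [0,0,0,0,0,0],
    [0,0,0,0,0,0]
  ]
}}

```text
t: 5.95
eef_pos: [0.4836, -0.0708, 0.0871]
ee_rot: [-2.22, -2.22, -0.0]
force: [-1.1, 4.6, 1.5]
opening: 0.0153
gripper_force: 21.6
```

{"api": "play_rows", "payload": {
  "plan": [
    [-0.0007,-0.0097,0,0,0,0],
    [0.001,-0.0097,0,0,0,0],
    [0.0027,-0.0094,0,0,0,0],
    [0.0043,-0.0088,0,0,0,0],
    [0.0057,-0.0079,0,0,0,0],
    [0.007,-0.0068,0,0,0,0],
    [0,0,0,0,0,0],
    [0,0,0,0,0,0]
  ]
}}

```text
t: 6.75
eef_pos: [0.4573, -0.0609, 0.087]
ee_rot: [-2.22, -2.221, 0.001]
force: [3.9, 2.4, -7.9]
opening: 0.0158
gripper_force: 20.7
```

```bash
python3 -c "
from h import *
crank(-141,-209,7,2.)"
```

```text
[[0.0078, -0.0053, 0.0006, 0, 0, 0], [0.0086, -0.0039, 0.0006, 0, 0, 0], [0.0092, -0.0024, 0.0006, 0, 0, 0], [0.0094, -0.0008, 0.0006, 0, 0, 0], [0.0095, 0.0008, 0.0006, 0, 0, 0], [0.0092, 0.0024, 0.0006, 0, 0, 0], [0.0087, 0.0039, 0.0006, 0, 0, 0]]
```

{"api": "play_rows", "payload": {
  "plan": [
    [0.0078,-0.0053,0.0006,0,0,0],
    [0.0086,-0.0039,0.0006,0,0,0],
    [0.0092,-0.0024,0.0006,0,0,0],
    [0.0094,-0.0008,0.0006,0,0,0],
    [0.0095,0.0008,0.0006,0,0,0],
    [0.0092,0.0024,0.0006,0,0,0],
    [0.0087,0.0039,0.0006,0,0,0],
    [0,0,0,0,0,0],
    [0,0,0,0,0,0]
  ]
}}

```text
t: 7.65
eef_pos: [0.4549, -0.0293, 0.0856]
ee_rot: [-2.219, -2.221, -0.001]
force: [-2.9, 0.7, 2.0]
opening: 0.0154
gripper_force: 21.5
```

{"api": "play_rows", "payload": {
  "plan": [
    [0,0,0,0,0,0],
    [0,0,0,0,0,0],
    [0,0,0,0,0,0],
    [0,0,0,0,0,0],
    [0,0,-0.05,0,0,0],
    [0,0,-0.05,0,0,0],
    [0,0,-0.05,0,0,0],
    [0,0,-0.05,0,0,0],
    [0,0,-0.05,0,0,0],
    [0,0,-0.05,0,0,0],
    [-0.03,0.084,0,0,0,0],
    [-0.03,0.084,0,0,0,0]
  ],
  "claw": 0
}}

```text
t: 8.85
eef_pos: [0.5407, -0.0604, 0.2373]
ee_rot: [2.218, 2.22, 0.003]
force: [-0.0, -0.1, 0.4]
opening: 0.0426
gripper_force: 0.0
```

{"api": "play_rows", "payload": {
  "plan": [
    [-0.03,0.084,0,0,0,0],
    [-0.03,0.084,0,0,0,0],
    [-0.03,0.084,0,0,0,0],
    [0,0,0,0,0,0],
    [0,0,0,0,0,0],
    [0,0,0,0,0,0]
  ]
}}

```text
t: 9.45
eef_pos: [0.6642, -0.1047, 0.2352]
ee_rot: [-2.22, -2.221, 0.001]
force: [0.2, -0.3, 0.6]
opening: 0.0428
gripper_force: 0.0
```

Run:
```python
from h import *
s=arm.sense();print(s["t"],s["eef_pos"],s["ee_rot"])
c=camera("wrist");P=cloud(c,w2c(c,tcpT(s)));np.savez("wrist3.npz",img=c["img"],P=P)
cv2.imwrite("pics/wrist3.png",cv2.resize(c["img"],(800,600)))
for n,h in(("b",(.658,-.144)),("a",(.479,-.0435))):
    try:
        w=wheel(P,c["img"],h);H=w.pop("H");print(n,{k:np.round(v,4) for k,v in w.items()},circ(H[:,:2],.008)[:2],"az",np.degrees(np.arctan2(*(w["mid"][:2]-w["c"])[::-1])))
    except Exception as e: print(n,e)
```

```text
9.45 [ 0.66424988 -0.10466221  0.23519807] [-2.22029723e+00 -2.22089190e+00  9.17634791e-04]
b {'c': array([ 0.6593, -0.1433]), 'r': np.float64(0.0376), 'z': np.float64(0.0702), 'nd': np.int64(4106), 'top': array([ 0.6757, -0.1646,  0.1166]), 'mid': array([ 0.6755, -0.1652,  0.1164]), 'zt': np.float64(0.1178), 'nt': np.int64(195)} [ 0.67590015 -0.1667898 ] az -53.56461523610033
a {'c': array([ 0.4802, -0.0448]), 'r': np.float64(0.0375), 'z': np.float64(0.0703), 'nd': np.int64(5601), 'top': array([ 0.4622, -0.0326,  0.0935]), 'mid': array([ 0.4616, -0.0319,  0.094 ]), 'zt': np.float64(0.0957), 'nt': np.int64(43)} [ 0.4548419  -0.03096553] az 145.3643646310136
```

View pics/wrist3.png

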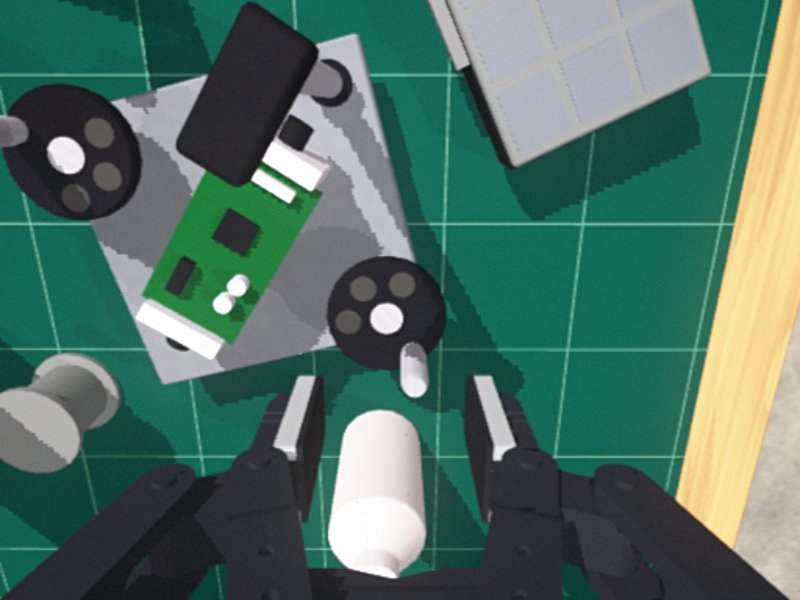

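{"api": "play_rows", "payload": {
  "plan": [
    [-0.061,0.0116,0,0,0,0],
    [-0.061,0.0116,0,0,0,0],
    [0,0,0.05,0,0,0],
    [0,0,0.05,0,0,0],
    [0,0,0.05,0,0,0],
    [0,0,0.05,0,0,0],
    [0,0,0.05,0,0,0],
    [0,0,0.03,0,0,0],
    [0,0,0.019,0,0,0],
    [0,0,0,0,0,0],
    [0,0,0,0,0,0]
  ]
}}

```text
t: 10.6
eef_pos: [0.6775, -0.1662, 0.0871]
ee_rot: [2.22, 2.221, 0.001]
force: [0.3, -1.1, 0.3]
opening: 0.0426
gripper_force: 0.0
```

{"api": "play_rows", "payload": {
  "plan": [
    [0,0,0,0,0,0],
    [0,0,0,0,0,0],
    [0,0,0,0,0,0],
    [0,0,0,0,0,0],
    [0,0,0,0,0,0],
    [0,0,0,0,0,0]
  ],
  "claw": -1,
  "grip_force": 20
}}

```text
t: 11.2
eef_pos: [0.6776, -0.1663, 0.0872]
ee_rot: [2.22, 2.22, 0.001]
force: [-1.2, 0.3, 5.6]
opening: 0.0149
gripper_force: 22.0
```

```bash
python3 -c "
from h import *
crank(-53.6,-28.8,4,-.4)"
```

```text
[[0.0039, 0.0047, -0.0002, 0, 0, 0], [0.0043, 0.0042, -0.0002, 0, 0, 0], [0.0048, 0.0037, -0.0002, 0, 0, 0], [0.0051, 0.0032, -0.0002, 0, 0, 0]]
```

{"api": "play_rows", "payload": {
  "plan": [
    [0.0039,0.0047,-0.0002,0,0,0],
    [0.0043,0.0042,-0.0002,0,0,0],
    [0.0048,0.0037,-0.0002,0,0,0],
    [0.0051,0.0032,-0.0002,0,0,0],
    [0,0,0,0,0,0],
    [0,0,0,0,0,0]
  ]
}}

```text
t: 11.8
eef_pos: [0.6849, -0.157, 0.0874]
ee_rot: [2.221, 2.221, 0.0]
force: [-2.1, 1.0, 5.1]
opening: 0.0151
gripper_force: 22.1
```

{"api": "play_rows", "payload": {
  "plan": [
    [0,0,0,0,0,0],
    [0,0,0,0,0,0],
    [0,0,0,0,0,0],
    [0,0,0,0,0,0],
    [0,0,-0.05,0,0,0],
    [0,0,-0.05,0,0,0],
    [0,0,-0.05,0,0,0],
    [0,0,-0.05,0,0,0],
    [0,0,-0.05,0,0,0],
    [0,0,-0.05,0,0,0],
    [0.09,0,0,0,0,0],
    [0.09,0,0,0,0,0]
  ],
  "claw": 0
}}

```text
t: 13.0
eef_pos: [0.6857, -0.0675, 0.2377]
ee_rot: [2.223, 2.216, 0.003]
force: [0.7, 0.5, -0.6]
opening: 0.0426
gripper_force: 0.0
```

{"api": "play_rows", "payload": {
  "plan": [
    [0.03,-0.08,-0.03,0,0,0],
    [0.02,-0.08,-0.03,0,0,0],
    [0,0,0,0,0,0],
    [0,0,0,0,0,0],
    [0,0,0,0,0,0]
  ]
}}

```text
t: 13.5
eef_pos: [0.6055, -0.0424, 0.266]
ee_rot: [2.221, 2.221, 0.001]
force: [-0.6, -0.8, 0.1]
opening: 0.0427
gripper_force: 0.0
```

```bash
cat > look.py <<'E'
from h import *
import sys
s=arm.sense();print(s["t"],s["eef_pos"],s["force"])
for n in sys.argv[1:]:
    c=camera(n);P=cloud(c,w2c(c,tcpT(s)));np.savez(n+"L.npz",img=c["img"],P=P)
    W={}
    for k,h in(("b",(.658,-.1435)),("a",(.479,-.044))):
        w=wheel(P,c["img"],h);H=w["H"];W[k]=w;print(n,k,w["c"].round(4),w["z"].round(4),w["mid"].round(4),w["nt"],circ(H[:,:2],.008)[:2].round(4))
    d=W["b"]["c"]-W["a"]["c"];o=np.degrees(np.arctan2(d[1],d[0]))
    for k,of in(("b",o),("a",o+180)):
        for q in(W[k]["mid"][:2],circ(W[k]["H"][:,:2],.008)[:2]):
            e=q-W[k]["c"];print(k,"wheel deg",((of-np.degrees(np.arctan2(e[1],e[0])))+180)%360-180,np.hypot(*e).round(4))
    z=P[...,2];x=P[...,0]-.568;y=P[...,1]+.0945;m=(np.hypot(x,y)<.13)&(z>.03)&(z<.05)&(np.hypot(P[...,0]-.479,P[...,1]+.044)>.045)&(np.hypot(P[...,0]-.658,P[...,1]+.1435)>.045)
    Q=P[m];A=np.c_[x[m],y[m],np.ones(m.sum())]
    for _ in range(4):
        p=np.linalg.lstsq(A,Q[:,2],rcond=None)[0];k=abs(A@p-Q[:,2])<.0025;A=A[k];Q=Q[k]
    mb=abs(z)<.008;mb&=np.hypot(x,y)<.3;B=np.linalg.lstsq(np.c_[x[mb],y[mb],np.ones(mb.sum())],z[mb],rcond=None)[0]
    print("plate",p.round(4),"bench",B.round(4),"rel",(p-B).round(4),"rect",cv2.minAreaRect((Q[:,:2]*1000).astype(np.float32)))
    cv2.imwrite(f"pics/look_{n}.png",cv2.resize(c["img"],(800,600)))
E
python3 look.py wrist top
```

```text
13.5 [ 0.60550658 -0.04235777  0.26603328] [-0.57686344 -0.7670758   0.1000711 ]Traceback (most recent call last):
  File "look.py", line 8, in <module>
    w=wheel(P,c["img"],h);H=w["H"];W[k]=w;print(n,k,w["c"].round(4),w["z"].round(4),w["mid"].round(4),w["nt"],circ(H[:,:2],.008)[:2].round(4))
  File "h.py", line 25, in wheel
    H=P[(d<.045)&(z>z0+.02)&(z<z0+.06)]; zt=np.percentile(H[:,2],95); T=H[H[:,2]>zt-.004]
                                            ~~~~~~~~~~~~~^^^^^^^^^^^
    return _quantile_unchecked(
        a, q, axis, out, overwrite_input, method, keepdims, weights)
    return _ureduce(a,
                    func=_quantile_ureduce_func,
    ...<5 lines>...
                    overwrite_input=overwrite_input,
                    method=method)
    r = func(a, **kwargs)
    result = _quantile(arr,
                       quantiles=q,
    ...<2 lines>...
                       out=out,
                       weights=wgt)
    slices_having_nans = np.isnan(arr[-1, ...])
                                  ~~~^^^^^^^^^
IndexError: index -1 is out of bounds for axis 0 with size 0
```

{"api": "play_rows", "payload": {
  "plan": [
    [0,0,-0.05,0,0,0],
    [-0.058,0.055,-0.03,0,0,0],
    [-0.058,0.055,-0.02,0,0,0],
    [0,0,0,0,0,0],
    [0,0,0,0,0,0],
    [0,0,0,0,0,0]
  ]
}}

```text
t: 14.15
eef_pos: [0.6594, -0.0998, 0.3149]
ee_rot: [-2.22, -2.22, 0.002]
force: [-1.0, -0.1, -0.3]
opening: 0.0425
gripper_force: 0.0
```

```bash
python3 look.py wrist
```

```text
14.15 [ 0.65939166 -0.09980411  0.31494755] [-1.03944009 -0.13888899 -0.25147564]
wrist b [ 0.6597 -0.1434] 0.0704 [ 0.685  -0.1547  0.1166] 120 [ 0.685  -0.1563]
wrist a [ 0.4801 -0.0448] 0.0704 [ 0.456  -0.031   0.1166] 183 [ 0.4547 -0.0313]
b wheel deg -4.6165766541300854 0.0277
b wheel deg -1.7606499311482082 0.0283
a wheel deg 1.051857289005369 0.0278
a wheel deg -0.9068562715769701 0.0287
plate [-0.0006  0.0001  0.0381] bench [-0.0003 -0.0002 -0.0006] rel [-0.0004  0.0004  0.0388] rect ((569.797607421875, -94.29903411865234), (199.7282257080078, 189.6199188232422), 14.267184257507324)
```

View pics/look_wrist.png

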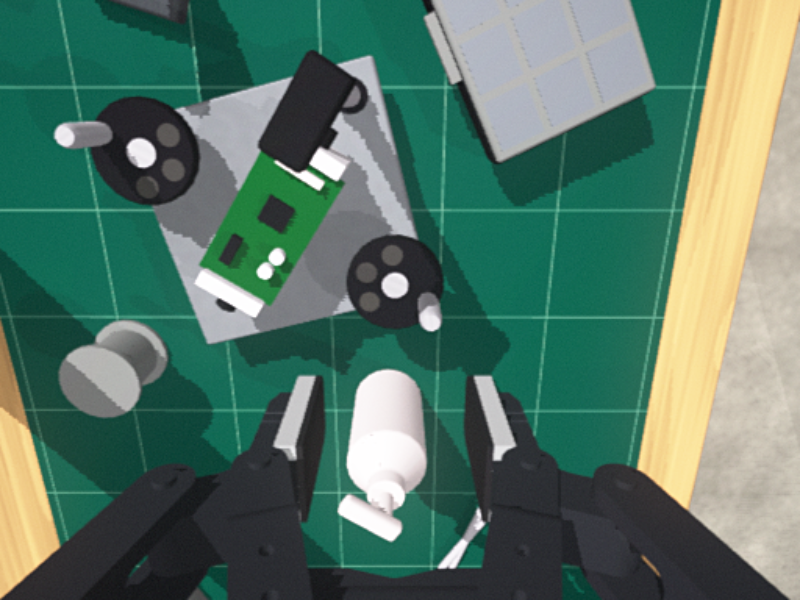

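```bash
python3 -c "
from bench import arm
print(arm.hand_in())"
```

```text
the job is handed in; nothing more can be done
None
```

The stand is levelled and handed in: wheel a was cranked about 4.9 rad clockwise and wheel b about 0.4 rad anticlockwise, both measure within about 5° of zero, the plate's remaining tilt is about 0.03°, and the arm is clear of everything; foot loads were not measured directly, the stand moved about 1 to 2 mm at most, and nothing around it was touched.

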